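# Lever open an instrument case and hold its circuit board up for inspection

## Robot

A 7-joint arm with a two-finger parallel gripper is mounted at the origin on a cart in front of the work surface, level with it; the furniture and walls round the work are solid. World frame = base frame: x ahead of the robot, y to its left, z up, the work surface at z = 0. Lengths are in m, angles in rad, forces in N, time in s.
With the tool pointing down it reaches from about 0.4 to 0.85 m from the base axis. Payload 10.4 kg.
Tool frame: the origin (TCP) lies between the finger pads; the fingertips stand manip.finger_overhang ahead of it and the grasp point (between the pads) lies 11 mm behind it (manip.finger_overhang is the distance from the TCP to the fingertips, in m); x points along the fingers, z is the direction in which the jaws open and shut, and the axes are right-handed (so a half turn about x gives the same grasp; the last joint's range is limited). The gripper opens to 85 mm and grips with 20 to 120 N. Pads are 22 mm wide; open, the fingers measure 114 mm over their backs; the gripper's body (76 mm by 85 mm) begins 54 mm behind the grasp point. The pads swing forward as they close: fully open they stand 13 mm farther back than shut.
Start: joints at [-0.023, 0.332, -0.065, 1.46, 0.022, 1.35, -0.088], TCP at [0.625, 0, 0.239] pointing down, gripper open.
Joint ranges: [-2.6, 2.6], [-0.5, 2.12], [-1.47, 1.34], [0.16, 2.42], [-1.27, 4.41], [0.06, 2.06], [-2.6, 2.6]. Speed limits (rad/s): [2.22, 2.22, 2.79, 2.79, 3.14, 3.14, 3.14].

## Interface

Orientations are given as a unit quaternion [x, y, z, w].
In Python, from workcell import get_obs, camera, workorder, manip gives the robot as it stands. The module is installed in compiled form; this text tells all that it offers.
- The arm moves only by the tool play_rows, never from a script. Its argument "increments" is text: rows parted by semicolons, each of 4 numbers parted by spaces: the shift along the tool's x, y, z in m, then the turn about the tool's x in rad. A call has 1 to 20 rows; each row shifts and turns the pose as measured when the row begins, along the tool's axes as they then stand; what a row does not reach is not made up. A row lasts 1/10 s, in which the tool goes at most 50 mm and 8.59 degrees, less where a joint would pass 70% of its speed; a pose out of reach is approached as far as the arm can. A call is refused whole if a number of a shift passes 0.05 or a number of a turn 0.15, either way. A call with a gripper value outside its range is refused whole. "hand" is the gripper command: -1 is fully open, 1 is shut, values between are in proportion, set as the call begins (left out, the last holds). The fingers move at their own pace and stop on an object; "squeeze" is the grip in N (left out, the last holds). Time passes only in rows, so rows that do not move let the fingers close. It gives the time, the measured TCP pose, the force and the opening at its end, in the units of the state.
- get_obs(): the state, without advancing time (a new reading comes with each control period).
- camera(name): name is "scene" or "side" or "wrist"; returns a dict with "img" (420x560x3 uint8, blue, green, red), "fov_y" (degrees; the focal length in pixels is half the picture's height over the tangent of half this angle, whatever the lens; pixels are square), "cx", "cy" (the principal point, pixels), "R" (3x3) and "t" (3): a world point X has camera coordinates R X + t; the wrist camera has in their place "tool_from_camera" (4x4, takes a point from camera to tool coordinates, whose origin is the TCP and whose axes are the tool frame's). Camera axes: x right, y down, z forward; pixel columns grow to the right and rows downward; lengths in m; the calibration is good to about 2 mm. A picture is of the moment at which its call begins: read the wrist's pose just before it. There is no depth.
- workorder.hand_in(): hands the job in, once; it reports no verdict.
The state is a dict: "clock": time; "joint_pos": joint angles; "joint_velocities": joint speeds; "tau": joint torques, N m; "position": TCP position; "ee_rot": TCP orientation; "ft_force": force on the tool from outside, world axes, zero at the start; "torque": the same for the moment, N m; "grip_width": opening from 0.0 (shut) to 1.0 (fully open).
Only numpy, scipy, OpenCV 4.12 (cv2) and the standard library are available. Lean on these libraries where they do the work, as an engineer would, in place of code of your own. Each camera call takes 0.05 s, during which the arm holds its last target.

## Task

Lever the cover of the small grey instrument case open with the blade of the flat opening tool (not with the fingers) until it stands upright or leans back, and lay the tool back down on the bench top, clear of the case, without dropping it. Then lift the circuit board out of the case and hold it level and still in the gripper, at least 15 cm above the bench top, for two seconds. Keep the board level all the way, leave the other things on the bench alone, and finish while still holding the board up.

Things in the scene. Friction and masses are not known exactly. Their poses are not given: they have to be found in the camera images.
- case: grey metal instrument case fixed to the bench: tray 145 mm (its x) by 138 mm, walls 4 mm thick and 40 mm high, with a flat 4 mm cover (top at 44 mm). Origin: centre of the underside, z up. The pry notch is in its front (-x) wall; the cover hinges on its rear (+x) wall. Inside, two bars (10 by 44 mm, across the case at x = -42 and +42 mm) carry the board with its underside 18 mm above the bench.
- cover (a joint): angle of the case's cover about its rear hinge, rad: 0 closed, 1.57 standing upright, stops at 1.95 leaning back. Stiff friction hinge: the cover stays where it is left; lifting its front edge takes about 2 to 3 N. The cover is a plate 145 mm by 138 mm, flush with the case walls.
- cover_hinge (a point): point on the hinge axis at the middle of the rear wall's top, 42 mm above the bench (fixed to the case; axes as the case: the axis runs along its y). The cover's free front edge is 145 mm from it; the cover's underside is 2 mm below it when closed.
- notch (a point): centre of the pry notch at the outer face of the case's front wall, 35 mm above the bench: an opening 60 mm wide (case y) and 10 mm high, from 30 to 40 mm above the bench, directly under the cover's front edge. The blade enters along the case's +x and there is free room behind it above the board.
- opener: flat opening tool, 170 mm, 70 g, lying on the bench's red mat (2 mm thick): black bar handle 100 by 18 mm wide by 22 mm high, and a thin steel blade 70 by 16 by 2.5 mm. Origin on its underside, 40 mm ahead of the handle's middle; x towards the blade's tip, z up. Handle from x = -90 to +10 mm, blade from +10 to +80 mm at mid height (11 mm).
- opener_grip (a point): where to grip the opening tool: in its handle 11 mm above its underside, 100 mm behind the blade's tip, axes as the tool
- opener_tip (a point): middle of the opening tool's blade tip (blade 2.5 mm thick, so its upper face is 1.25 mm above this point)
- board: black circuit board with gold contacts and chips, 58 mm (its x) by 112 mm (its y) by 8 mm thick, 90 g, inside the case with its long side along the case's x, lying loose on the two bars. Origin: centre of its underside; z up. About 35 mm free beside each long side, where the fingers go in; grip across the 58 mm.
- spool: solder spool, 60 mm across and 46 mm high, upright; a bystander. Origin: centre of the underside
- small_board: small green circuit board, 36 by 62 by 8 mm, flat on the red mat; a bystander. Origin: centre of the underside
- driver: thin black precision screwdriver, 116 mm long, 13 mm thick, lying on the bench; a bystander. Origin: centre of the underside, y along its length

How it is judged:
By the outcome, as a careful person would: the job done as asked, in the order asked, and still so for the second after the job is handed in, while the arm keeps its last pose, push and grip.
It also fails if it takes over 72 s, if anything falls off the work surface, if the arm or the gripper's body presses on something with over 40 N, if the wrist force passes 120 N, or if a joint passes its speed limit or range.

## Working session

There is one attempt and no reset: what is moved stays moved. The work goes in short steps, Python scripts to look and compute and a tool call to move; the robot and the scene stay as the last step left them, time stands still between calls to the robot, and variables do not carry over. Pictures are saved under pics/ and viewed, and the job is handed in when it is done.

Besides the shell and the picture viewer there is one more tool, called after ">>>" as name(argument=value, ...) on one line, values as JSON. play_rows: Moves the arm, as the interface text tells. Its arguments: {"type":"object","properties":{"increments":{"type":"string"},"hand":{"type":"number"},"squeeze":{"type":"number"}},"required":["increments"]}

```bash
mkdir -p pics; cat > h.py <<'E'
import numpy as np, cv2
from workcell import get_obs, camera, workorder, manip
from scipy.spatial.transform import Rotation as Ro
def snap(name,fn):
    o=get_obs(); c=camera(name); cv2.imwrite('pics/'+fn,c['img'])
    h=c['img'].shape[0]; f=h/2/np.tan(np.radians(c['fov_y'])/2)
    if 'R' in c: R=np.array(c['R']);t=np.array(c['t'])
    else:
        T=np.array(c['tool_from_camera']); W=np.eye(4); W[:3,:3]=Ro.from_quat(o['ee_rot']).as_matrix(); W[:3,3]=o['position']
        M=np.linalg.inv(W@T); R=M[:3,:3]; t=M[:3,3]
    np.savez('pics/'+fn+'.npz',R=R,t=t,f=f,cx=c['cx'],cy=c['cy'])
    return c['img']
def pix(fn,u,v,z):
    d=np.load('pics/'+fn+'.npz'); r=d['R'].T@np.array([(u-d['cx'])/d['f'],(v-d['cy'])/d['f'],1]); C=-d['R'].T@d['t']
    return C+r*(z-C[2])/r[2]
def proj(fn,X):
    d=np.load('pics/'+fn+'.npz'); p=d['R']@np.array(X)+d['t']; return np.array([d['f']*p[0]/p[2]+d['cx'],d['f']*p[1]/p[2]+d['cy']])
E
python3 - <<'E'
from h import *
o=get_obs(); print({k:np.round(v,3) for k,v in o.items()}); print(manip.finger_overhang, [a for a in dir(manip) if a[0]!='_'])
for n in ['scene','side','wrist']:
    snap(n,n+'0.png')
print(Ro.from_quat(o['ee_rot']).as_matrix().round(3))
for n in ['scene0.png','side0.png','wrist0.png']:
    d=np.load('pics/'+n+'.npz'); print(n,-d['R'].T@d['t'],d['f'],d['cx'],d['cy'])
E
```

```text
{'clock': np.float64(0.0), 'joint_pos': array([-0.023,  0.333, -0.065,  1.461,  0.022,  1.35 , -0.089]), 'joint_velocities': array([-0.001,  0.001, -0.   , -0.001, -0.001,  0.001,  0.   ]), 'tau': array([ 0.0000e+00, -6.2545e+01,  5.0000e-02, -3.9161e+01,  1.6000e-02,
        1.0000e-02, -0.0000e+00]), 'position': array([ 0.625, -0.   ,  0.238]), 'ee_rot': array([-0.   ,  0.708, -0.   ,  0.707]), 'ft_force': array([-0.153, -0.868, -1.173]), 'torque': array([-0.027,  0.032, -0.004]), 'grip_width': np.float64(0.997)}
0.008 ['MotionError', 'finger_overhang']
[[-0.001  0.     1.   ]
 [-0.     1.    -0.   ]
 [-1.    -0.    -0.001]]
scene0.png [0.05888135 0.79046048 0.59996494] 382.9199381919407 283.7428686003935 214.4502262748045
side0.png [ 0.21298482 -0.65137693  0.68401245] 384.3444157371785 276.0542400965644 208.98577292358624
wrist0.png [0.62529115 0.0686288  0.37325131] 312.62069890776456 280.0639065406026 212.22955402998699
```

View pics/scene0.png

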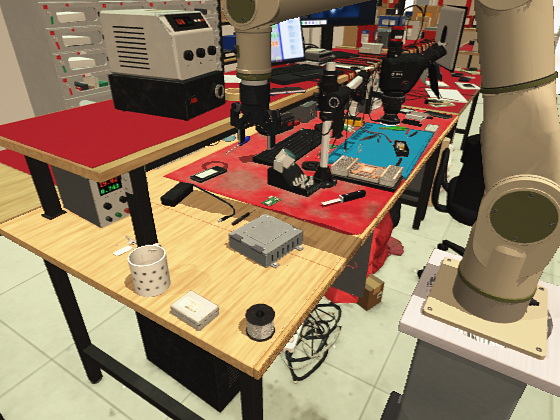

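View pics/side0.png

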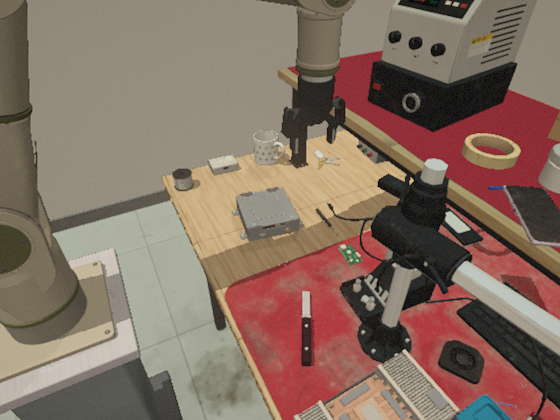

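View pics/wrist0.png

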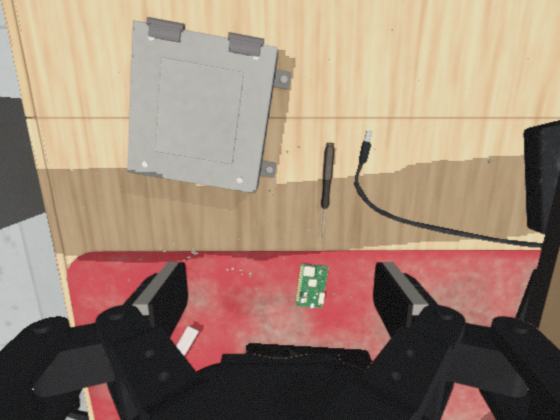

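```bash
python3 - <<'E'
from h import *
a=cv2.imread('pics/side0.png')[270:380,250:400]; cv2.imwrite('pics/c1.png',cv2.resize(a,None,fx=5,fy=5,interpolation=3))
a=cv2.imread('pics/wrist0.png')[0:210,110:310]; cv2.imwrite('pics/c2.png',cv2.resize(a,None,fx=2.8,fy=2.8,interpolation=3))
a=cv2.imread('pics/scene0.png')[180:280,210:380]; cv2.imwrite('pics/c3.png',cv2.resize(a,None,fx=4.6,fy=4.6,interpolation=3))
E
```

```text
(no output)
```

View pics/c1.png

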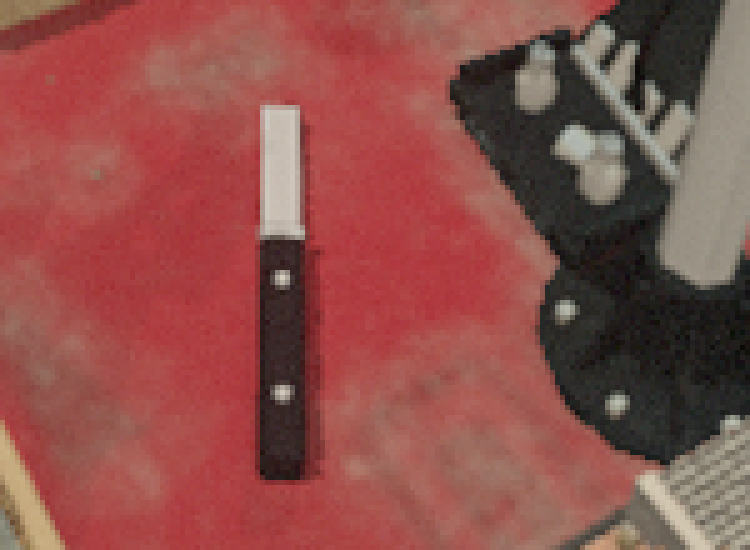

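View pics/c2.png

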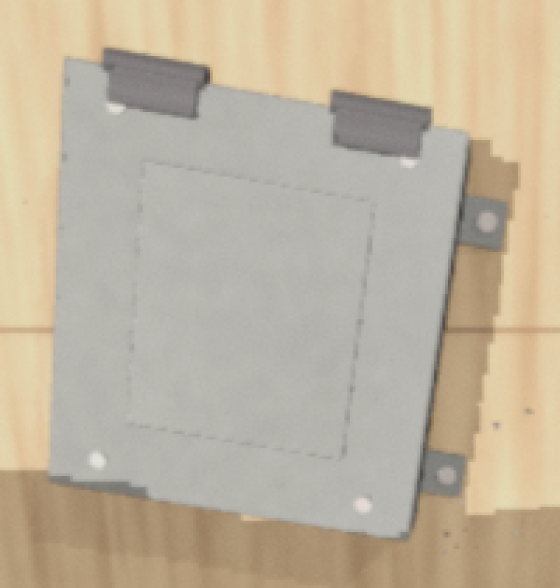

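View pics/c3.png

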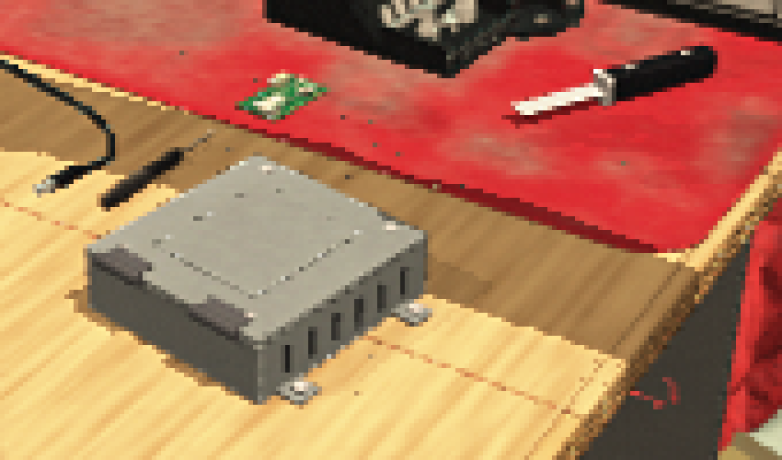

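```bash
python3 - <<'E'
from h import *
for n,(u,v) in dict(RL=(65,58),RR=(468,131),FL=(50,480),FR=(407,538)).items():
    print(n,pix('wrist0.png',u/2.8+110,v/2.8,.044))
for n,(u,v) in dict(RL=(258,346),RR=(88,254),FL=(427,238),FR=(258,155)).items():
    print('sc',n,pix('scene0.png',u/4.6+210,v/4.6+180,.044))
for n,(u,v,z) in dict(tip=(280,104,.0142),bord=(282,238,.024),end=(282,458,.024)).items():
    print(n,pix('side0.png',u/5+250,v/5+270,z))
for n,(u,v,z) in dict(tip=(520,110,.0142),bord=(612,85,.024),end=(710,50,.024)).items():
    print('sc',n,pix('scene0.png',u/4.6+210,v/4.6+180,z))
for n,(u,v,z) in dict(a=(177,347),b=(195,326)).items() if 0 else []: pass
print('wtip',pix('wrist0.png',190,328,.0142))
E
```

```text
RL [0.48732002 0.1618398  0.044     ]
RR [0.62174427 0.13984582 0.044     ]
FL [0.46382244 0.02073985 0.044     ]
FR [ 0.5980728  -0.00142902  0.044     ]
sc RL [0.48003795 0.16591035 0.044     ]
sc RR [0.61028472 0.14468824 0.044     ]
sc FL [0.45537553 0.02588695 0.044     ]
sc FR [ 0.59082725 -0.00082731  0.044     ]
tip [ 0.50774243 -0.19416732  0.0142    ]
bord [ 0.47012851 -0.26029133  0.024     ]
end [ 0.42271329 -0.34246268  0.024     ]
sc tip [ 0.50101671 -0.19273636  0.0142    ]
sc bord [ 0.45547219 -0.24406786  0.024     ]
sc end [ 0.41732432 -0.33326946  0.024     ]
wtip [ 0.50470066 -0.19255054  0.0142    ]
```

```bash
python3 - <<'E'
from h import *
print('base centre',pix('side0.png',385,338,0),'left',pix('side0.png',358,338,0), 'blk',pix('side0.png',343,288,0.02))
print('post scene',pix('scene0.png',300,180,0),pix('scene0.png',327,185,0))
# height of post: assume xy at base centre
b=pix('side0.png',385,338,0)
for z in (0.1,.2,.3,.4,.5): print(z,proj('side0.png',[b[0],b[1],z]),proj('scene0.png',[b[0],b[1],z]))
E
```

```text
base centre [ 0.59521818 -0.35819854  0.        ] left [ 0.54727584 -0.33400004  0.        ] blk [ 0.58106156 -0.22794098  0.02      ]
post scene [ 0.66413736 -0.33500307  0.        ] [ 0.56240638 -0.35122016  0.        ]
0.1 [394.30767835 307.1032688 ] [321.42853416 156.27743036]
0.2 [405.44789236 270.12345659] [323.32095543 128.39575914]
0.3 [419.0209321  225.06790737] [325.36762633  98.24147683]
0.4 [435.92141055 168.96696361] [327.58820726  65.52492047]
0.5 [457.54384666  97.19153576] [330.005848   29.9050163]
```

>>> play_rows(increments="0.012 -0.028 -0.017 0;0.012 -0.028 -0.017 0;0.012 -0.028 -0.017 0;0.012 -0.028 -0.017 0;0.012 -0.028 -0.017 0;0 0 0 0", hand=-1)

```text
clock: 0.75
position: [0.5358, -0.1433, 0.1744]
ee_rot: [-0.001, 0.708, 0.002, 0.706]
ft_force: [0.3, 0.0, 0.5]
grip_width: 1.0
```

```bash
python3 - <<'E'
from h import *
a=snap('side','side1.png')[60:400,280:560]; cv2.imwrite('pics/c4.png',cv2.resize(a,None,fx=1.75,fy=1.75,interpolation=3))
a=snap('scene','scene1.png')[0:230,220:480]; cv2.imwrite('pics/c5.png',cv2.resize(a,None,fx=2.5,fy=2.5,interpolation=3))
a=snap('wrist','wrist1.png')
E
```

```text
(no output)
```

View pics/c4.png

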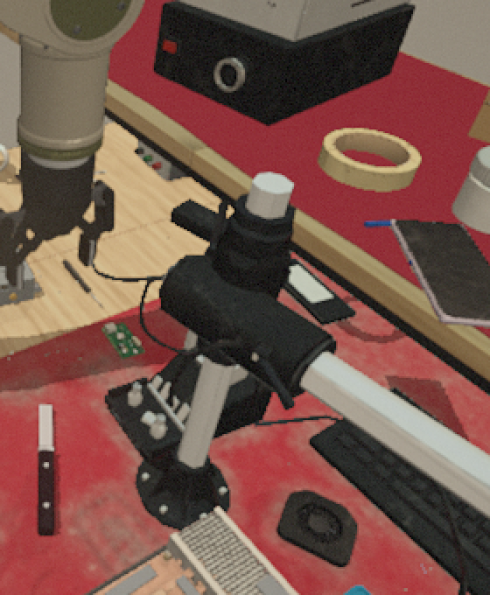

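View pics/c5.png

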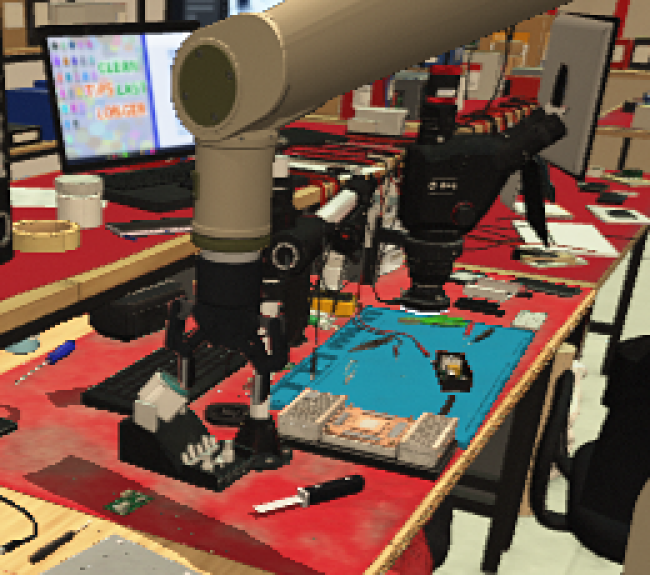

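View pics/wrist1.png

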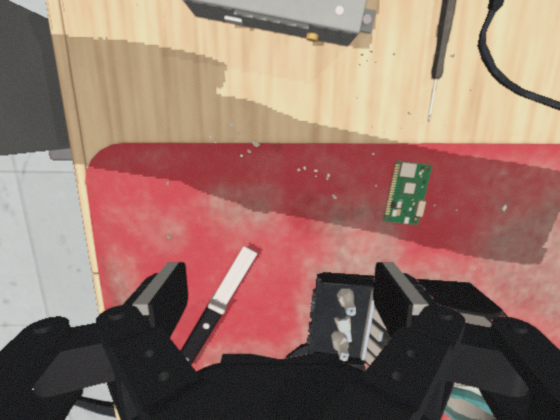

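```bash
python3 - <<'E'
from h import *
t=pix('wrist1.png',256,246,.0142); b=pix('wrist1.png',216,303,.019); e=pix('wrist1.png',190,345,.024);print(t,b,e)
print(np.degrees(np.arctan2(*(t-b)[1::-1])),np.linalg.norm(t-b))
print('holder left',pix('wrist1.png',313,340,.0),pix('wrist1.png',313,340,.05),pix('wrist1.png',318,275,0.03))
print('small board',pix('wrist1.png',400,223,0.01))
E
```

```text
[ 0.51467519 -0.18896205  0.0142    ] [ 0.47213516 -0.25170455  0.019     ] [ 0.44282572 -0.3000788   0.024     ]
55.86234672874963 0.07595601247625337
holder left [ 0.57843751 -0.31102442  0.        ] [ 0.57201627 -0.272379    0.05      ] [ 0.5767608  -0.21273073  0.03      ]
small board [ 0.65970846 -0.16451725  0.01      ]
```

>>> play_rows(increments="0.012 -0.027 -0.017 0;0.012 -0.027 -0.017 0;0.012 -0.027 -0.017 0;0.008 -0.027 -0.017 0;0 -0.02 -0.013 0;0 0 0 0.13;0 0 0 0.13;0 0 0 0.13;0 0 0 0.13;0 0 0 0", hand=-0.2)

```text
clock: 1.9
position: [0.4702, -0.2588, 0.1337]
ee_rot: [0.179, 0.682, -0.174, 0.688]
ft_force: [-0.7, -0.5, 0.2]
grip_width: 0.601
```

```bash
python3 - <<'E'
from h import *
a=snap('wrist','wrist2.png')
o=get_obs();print(o['position'],Ro.from_quat(o['ee_rot']).as_matrix().round(3))
E
```

```text
[ 0.47031071 -0.25871023  0.1337675 ] [[ 0.01   0.479  0.878]
 [ 0.005  0.878 -0.479]
 [-1.     0.009  0.006]]
```

View pics/wrist2.png

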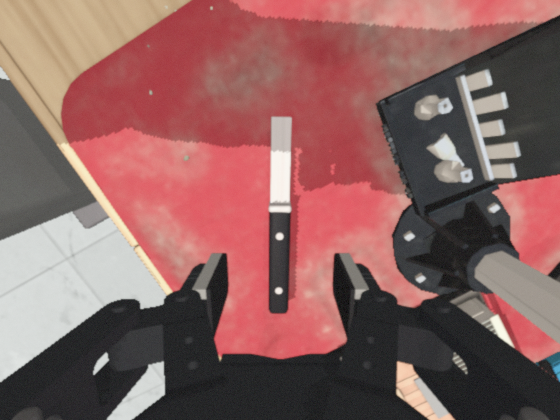

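```bash
python3 - <<'E'
from h import *
t=pix('wrist2.png',281.2,117,.0142); b=pix('wrist2.png',280,209,.024); e=pix('wrist2.png',278.3,309,.024);print(t,b,e)
print(np.degrees(np.arctan2(*(t-e)[1::-1])),np.linalg.norm((t-e)[:2]))
o=get_obs(); R=Ro.from_quat(o['ee_rot']).as_matrix(); p=o['position']
u=(t-e)/np.linalg.norm(t-e)
for q in (t,b,e): print((R.T@(q-p)).round(4))
g=t-.1*u; g[2]=0.012; print(g,(R.T@(g-p)).round(4))
E
```

```text
[ 0.50816372 -0.1936513   0.0142    ] [ 0.47272651 -0.25587382  0.024     ] [ 0.42717871 -0.33534799  0.024     ]
60.25040314416072 0.1632069880353644
[0.1203 0.0741 0.0013]
[1.098e-01 2.600e-03 1.000e-04]
[ 0.1089 -0.089  -0.0018]
[ 0.45863189 -0.28031544  0.012     ] [ 0.1215 -0.0257 -0.0007]
```

>>> play_rows(increments="0.02 -0.013 -0.0007 0.02;0.02 -0.013 0 0;0.02 0 0 0;0.02 0 0 0;0.015 0 0 0;0.01 0 0 0;0 0 0 0")

```text
clock: 2.65
position: [0.4641, -0.2774, 0.0268]
ee_rot: [0.172, 0.682, -0.166, 0.692]
ft_force: [-0.9, 0.4, -0.0]
grip_width: 0.603
```

```bash
python3 - <<'E'
from h import *
a=snap('wrist','wrist3.png')
o=get_obs();print(o['position'],Ro.from_quat(o['ee_rot']).as_matrix().round(3))
E
```

```text
[ 0.46453669 -0.27762783  0.0276377 ] [[ 0.017  0.464  0.886]
 [ 0.004  0.886 -0.464]
 [-1.     0.012  0.013]]
```

View pics/wrist3.png

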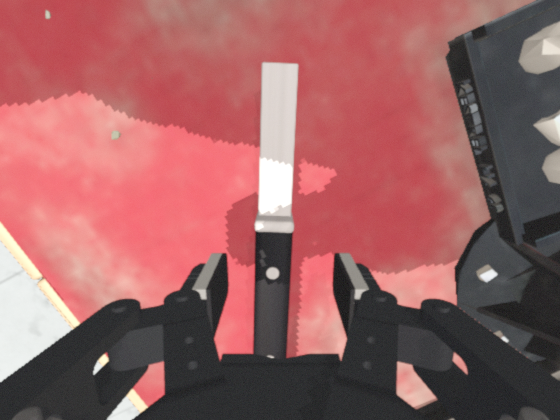

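```bash
cat > op.py <<'E'
from h import *
def op(fn,tip,bord):
    t=pix(fn,*tip,.0142); b=pix(fn,*bord,.0142)
    print(t,b,'yaw',np.degrees(np.arctan2(*(t-b)[1::-1])),np.linalg.norm((t-b)[:2]))
    o=get_obs(); R=Ro.from_quat(o['ee_rot']).as_matrix(); p=o['position']
    print('tooly yaw',np.degrees(np.arctan2(R[1,1],R[0,1])))
    u=(t-b)/np.linalg.norm(t-b); g=t-.1*u; g[2]=.012
    print('grip',g,'tool',(R.T@(g-p)).round(4),'tip tool',(R.T@(t-p)).round(4))
E
python3 - <<'E'
from op import *
op('wrist3.png',(280,64),(275.5,215))
E
```

```text
[ 0.5081161  -0.19411228  0.0142    ] [ 0.47455667 -0.25349116  0.0142    ] yaw 60.52597607284453 0.06820620378261534
tooly yaw 62.34208837494615
grip [ 0.45891321 -0.28117017  0.012     ] tool [ 0.0155 -0.0059 -0.0035] tip tool [ 0.0145  0.094  -0.0004]
```

>>> play_rows(increments="0 -0.006 -0.0035 0.03;0.007 0 0 0;0.006 0 0 0;0 0 0 0")

```text
clock: 3.1
position: [0.46, -0.2823, 0.016]
ee_rot: [0.182, 0.677, -0.177, 0.691]
ft_force: [-1.3, 0.4, -0.4]
grip_width: 0.603
```

```bash
python3 - <<'E'
from h import *
o=get_obs();print(o['clock'],o['position'],Ro.from_quat(o['ee_rot']).as_matrix().round(3),o['ft_force'])
E
```

```text
3.1 [ 0.45998384 -0.28228248  0.01603666] [[ 0.021  0.491  0.871]
 [ 0.003  0.871 -0.491]
 [-1.     0.013  0.017]] [-1.30566068  0.43786166 -0.44433877]
```

>>> play_rows(increments="0.004 0 0 0;0 0 0 0;0 0 0 0;0 0 0 0;0 0 0 0;0 0 0 0", hand=1, squeeze=60)

```text
clock: 3.7
position: [0.4606, -0.2824, 0.0123]
ee_rot: [0.182, 0.677, -0.177, 0.691]
ft_force: [-0.1, -1.2, -1.1]
grip_width: 0.196
```

```bash
python3 - <<'E'
from h import *
a=snap('wrist','wrist4.png')
o=get_obs();print(o['clock'],o['position'],Ro.from_quat(o['ee_rot']).as_matrix().round(3),o['ft_force'],o['grip_width'])
E
```

```text
3.75 [ 0.46060795 -0.28238002  0.01226819] [[ 0.021  0.491  0.871]
 [ 0.003  0.871 -0.491]
 [-1.     0.013  0.017]] [-0.22470027  0.60299543 -0.47676861] 0.1925543895589437
```

View pics/wrist4.png

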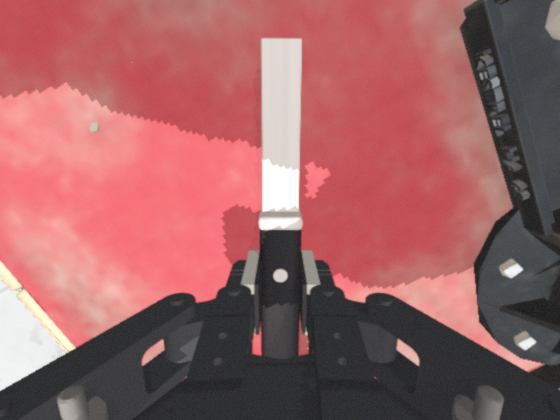

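```bash
python3 - <<'E'
from op import *
op('wrist4.png',(281,39.5),(280,210))
E
```

```text
[ 0.51029703 -0.1952783   0.0142    ] [ 0.47668283 -0.25425056  0.0142    ] yaw 60.316854396936144 0.06787961464209816
tooly yaw 60.62121135684682
grip [ 0.46077671 -0.28215602  0.012     ] tool [0.0003 0.0003 0.    ] tip tool [-0.0007  0.1003  0.0006]
```

>>> play_rows(increments="0 0 0 0;0 0 0 0;-0.015 0 0 0;-0.02 0 0 0;-0.025 0 0 0;-0.025 0 0 0;-0.025 0 0 0;-0.02 0 0 0;0 0 0 0", squeeze=110)

```text
clock: 4.65
position: [0.4563, -0.282, 0.1455]
ee_rot: [0.182, 0.678, -0.176, 0.69]
ft_force: [-0.4, 0.4, -1.2]
grip_width: 0.181
```

```bash
python3 - <<'E'
from h import *
a=snap('wrist','wrist5.png')
o=get_obs();print(o['clock'],o['position'],Ro.from_quat(o['ee_rot']).as_matrix().round(3),o['ft_force'],o['grip_width'])
E
```

```text
4.7 [ 0.45573666 -0.28163616  0.14403985] [[ 0.016  0.491  0.871]
 [ 0.005  0.871 -0.491]
 [-1.     0.012  0.012]] [ 0.80411121 -0.1317662  -0.62011969] 0.18473527220520838
```

View pics/wrist5.png

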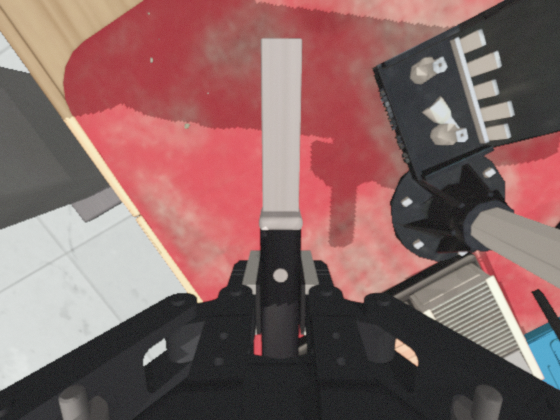

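>>> play_rows(increments="0 0.018 -0.0035 0;0 0.027 -0.005 0;0 0.027 -0.005 0;0 0.027 -0.005 0;0 0.027 -0.005 0;0 0.018 -0.0035 0;0 0 0 -0.1;0 0 0 -0.1;0 0 0 -0.1;0 0 0 -0.05;0 0 0 0")

```text
clock: 5.8
position: [0.4969, -0.1344, 0.1294]
ee_rot: [0.056, 0.707, -0.049, 0.703]
ft_force: [-0.4, -0.5, -0.6]
grip_width: 0.184
```

```bash
python3 - <<'E'
from h import *
a=snap('wrist','wrist6.png')
o=get_obs();print(o['clock'],o['position'],Ro.from_quat(o['ee_rot']).as_matrix().round(3),o['ft_force'],o['grip_width'])
E
```

```text
5.85 [ 0.4968657  -0.13440124  0.12936441] [[-0.005  0.15   0.989]
 [ 0.01   0.989 -0.15 ]
 [-1.     0.009 -0.007]] [-0.33102612  0.0438035  -1.13951039] 0.18538754116696565
```

View pics/wrist6.png

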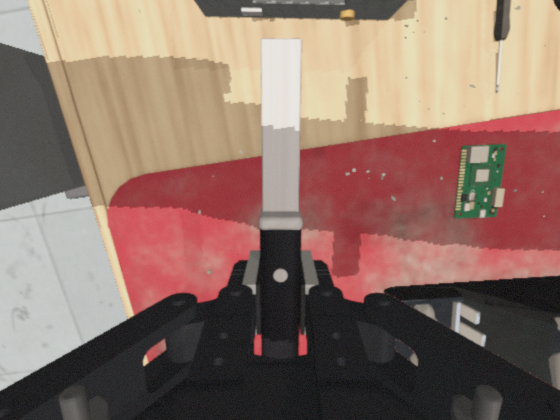

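```bash
python3 - <<'E'
from h import *
a=cv2.imread('pics/wrist6.png')[0:40,180:430]; cv2.imwrite('pics/c6.png',cv2.resize(a,None,fx=3.2,fy=3.2,interpolation=3))
a=snap('side','side6.png')[150:290,200:340]; cv2.imwrite('pics/c7.png',cv2.resize(a,None,fx=4,fy=4,interpolation=3))
E
```

```text
(no output)
```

View pics/c6.png

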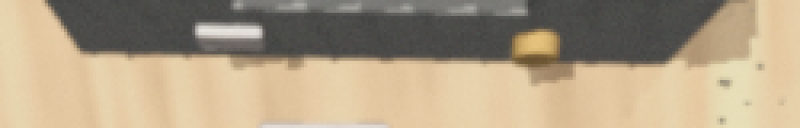

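View pics/c7.png

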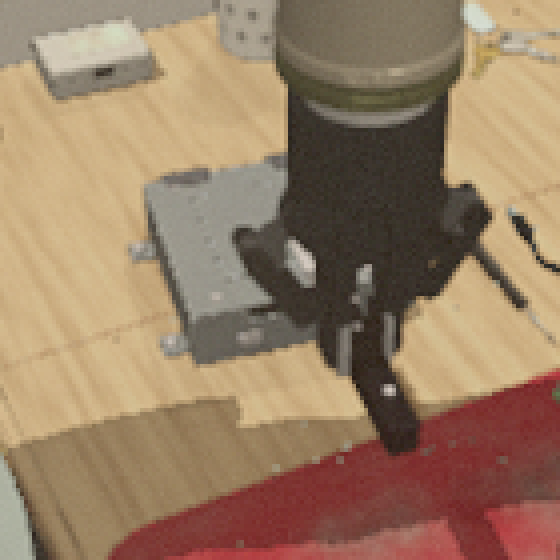

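```bash
python3 - <<'E'
from h import *
f='wrist6.png'
l=pix(f,205,15.6,0); r=pix(f,387.8,20,0); print(l,r,np.linalg.norm(l-r),'yaw',np.degrees(np.arctan2(*(r-l)[1::-1]))+90,'mid',(l+r)/2)
a=pix(f,252.5,3,.03); b=pix(f,345,4,.03); print('notch',a,b,np.linalg.norm(a-b),(a+b)/2)
t=pix(f,281,39.5,.13);print('tip',t)
for n,(u,v) in dict(FL=(190,315),).items(): print(pix('side6.png',u/4+200,v/4+150,.044))
for n,(u,v) in dict(RL=(65,58),RR=(468,131),FL=(50,480),FR=(407,538)).items():
    X=pix('wrist0.png',u/2.8+110,v/2.8,.044); print(n,X,proj('side0.png',X),proj('scene0.png',X))
E
```

```text
[0.46244363 0.02097999 0.        ] [ 0.59765621 -0.00243305  0.        ] 0.13722468543376687 yaw 80.17623165731928 mid [0.53004992 0.00927347 0.        ]
notch [0.50016279 0.01341671 0.03      ] [0.56028139 0.00372259 0.03      ] 0.060895173607335845 [0.53022209 0.00856965 0.03      ]
tip [ 0.51242367 -0.03514166  0.13      ]
[0.46190509 0.01965666 0.044     ]
RL [0.48732002 0.1618398  0.044     ] [235.71348363 195.30273885] [264.52604964 253.42420879]
RR [0.62174427 0.13984582 0.044     ] [282.52799846 186.48597107] [226.8465423 233.0762224]
FL [0.46382244 0.02073985 0.044     ] [248.03699515 228.25638146] [300.99924352 229.94147219]
FR [ 0.5980728  -0.00142902  0.044     ] [299.48657098 217.52962168] [264.11121464 212.92463377]
```

>>> play_rows(increments="0.012 0 0.005 0.015;0.018 0 0.005 0;0.018 0 0 0;0.018 0 0 0;0.016 0 0 0;0.008 0 0 0;0 0 0 0")

```text
clock: 6.6
position: [0.5069, -0.1352, 0.0307]
ee_rot: [0.067, 0.707, -0.06, 0.702]
ft_force: [0.3, 0.1, -1.1]
grip_width: 0.176
```

```bash
cat > st.py <<'E'
from h import *
N=np.array([.530,.009]); U=np.array([.167,.986]); V=np.array([-.986,.167])
def st():
    o=get_obs(); R=Ro.from_quat(o['ee_rot']).as_matrix(); p=o['position']
    t=p+R@np.array([.0003,.1003,.0006])
    print('t',round(float(o['clock']),2),'tcp',p.round(4),'tip case xyz',((t[:2]-N)@U).round(4),((t[:2]-N)@V).round(4),t[2].round(4),'tcp case',((p[:2]-N)@U).round(4),((p[:2]-N)@V).round(4))
    print('yaw',np.degrees(np.arctan2(R[1,1],R[0,1])).round(2),'R2',R[2].round(4),'F',np.round(o['ft_force'],2),'T',np.round(o['torque'],2),'g',round(float(o['grip_width']),3))
E
python3 - <<'E'
from st import *
st(); snap('wrist','wrist7.png'); a=snap('side','side7.png')[150:290,200:340]; cv2.imwrite('pics/c8.png',cv2.resize(a,None,fx=4,fy=4,interpolation=3))
E
```

```text
t 6.6 tcp [ 0.5069 -0.1352  0.0307] tip case xyz -0.0458 -0.0031 0.0313 tcp case -0.1461 -0.0013
yaw 79.71 R2 [-0.9999  0.0091 -0.0085] F [ 0.3   0.08 -1.14] T [-0.04  0.02  0.02] g 0.176
```

View pics/wrist7.png

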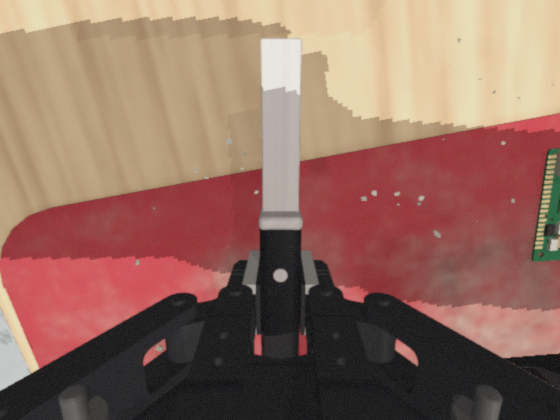

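View pics/c8.png

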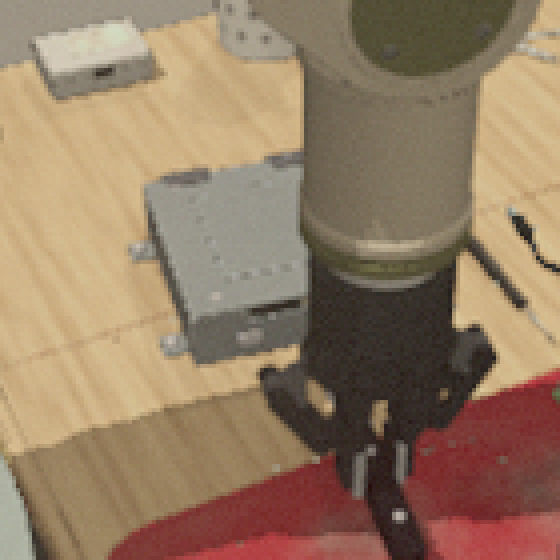

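>>> play_rows(increments="-0.004 0 0 0;0 0.01 0 -0.01;0 0.014 0 0;0 0.012 0 0;0 0 0 0")

```text
clock: 7.2
position: [0.5167, -0.0963, 0.0399]
ee_rot: [0.063, 0.705, -0.056, 0.705]
ft_force: [-0.1, 0.3, -0.7]
grip_width: 0.181
```

```bash
python3 - <<'E'
from st import *
st(); snap('wrist','wrist8.png'); a=snap('scene','scene8.png')[150:290,210:380]; cv2.imwrite('pics/c9.png',cv2.resize(a,None,fx=4,fy=4,interpolation=3))
E
```

```text
t 7.2 tcp [ 0.5167 -0.0963  0.0399] tip case xyz -0.0057 -0.0051 0.0406 tcp case -0.106 -0.0045
yaw 80.36 R2 [-9.999e-01  1.000e-02 -9.000e-04] F [-0.13  0.27 -0.66] T [ 0.03 -0.03  0.  ] g 0.181
```

View pics/wrist8.png

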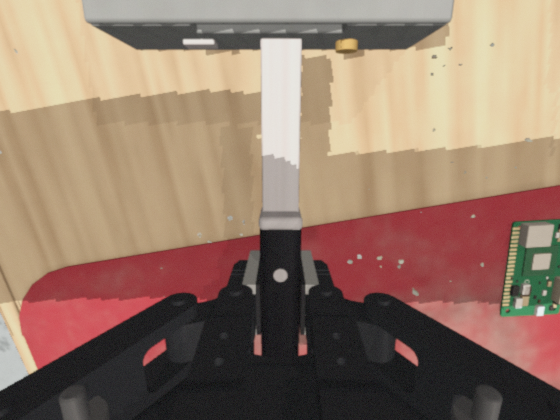

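>>> play_rows(increments="0.005 0 0 0;0 0 0 0")

```text
clock: 7.5
position: [0.516, -0.0991, 0.0342]
ee_rot: [0.063, 0.705, -0.057, 0.704]
ft_force: [0.6, 0.4, -0.7]
grip_width: 0.181
```

```bash
python3 - <<'E'
from st import *
st()
E
```

```text
t 7.5 tcp [ 0.516  -0.0991  0.0342] tip case xyz -0.0086 -0.0051 0.0348 tcp case -0.1089 -0.0042
yaw 80.21 R2 [-1.      0.0085 -0.0014] F [ 0.62  0.43 -0.72] T [0.01 0.07 0.02] g 0.181
```

>>> play_rows(increments="0 0.008 0 0;0 0.008 0 0;0 0 0 0")

```text
clock: 7.8
position: [0.5186, -0.0827, 0.0339]
ee_rot: [0.064, 0.705, -0.058, 0.704]
ft_force: [0.3, 0.1, -1.0]
grip_width: 0.185
```

```bash
python3 - <<'E'
from st import *
st(); snap('wrist','wrist9.png')
E
```

```text
t 7.8 tcp [ 0.5186 -0.0827  0.0339] tip case xyz 0.008 -0.0051 0.0345 tcp case -0.0923 -0.004
yaw 80.12 R2 [-1.      0.0084 -0.0022] F [ 0.26  0.14 -1.02] T [ 0.03 -0.02 -0.06] g 0.185
```

View pics/wrist9.png

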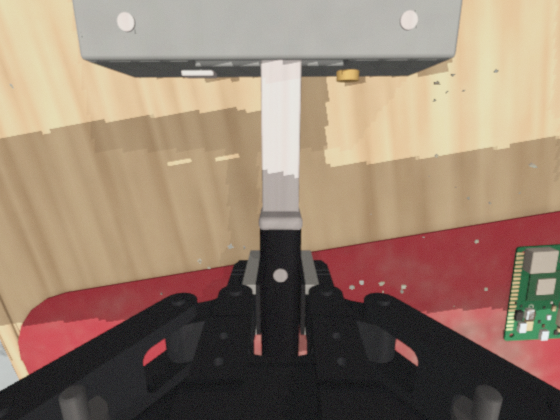

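>>> play_rows(increments="0 0.009 0 0;0 0.009 0 0;0 0.006 0 0;0 0 0 0")

```text
clock: 8.25
position: [0.5231, -0.0573, 0.0343]
ee_rot: [0.064, 0.705, -0.058, 0.704]
ft_force: [-0.1, 0.9, -0.2]
grip_width: 0.183
```

```bash
python3 - <<'E'
from st import *
st()
E
```

```text
t 8.25 tcp [ 0.5231 -0.0573  0.0343] tip case xyz 0.0338 -0.0053 0.0348 tcp case -0.0665 -0.0042
yaw 80.11 R2 [-1.      0.0083 -0.0019] F [-0.07  0.87 -0.24] T [-0.04 -0.    0.03] g 0.183
```

>>> play_rows(increments="-0.005 0 0 0;-0.005 0 0 0;-0.006 0 0 0;-0.007 0 0 0;-0.007 0 0 0;0 0 0 0")

```text
clock: 8.85
position: [0.5223, -0.0578, 0.0666]
ee_rot: [0.064, 0.705, -0.058, 0.704]
ft_force: [0.7, 0.9, -2.8]
grip_width: 0.183
```

```bash
cat >> st.py <<'E'
def th():
    o=get_obs(); R=Ro.from_quat(o['ee_rot']).as_matrix(); p=o['position']
    t=p+R@np.array([.0006,.1003,.0006]); x=(t[:2]-N)@U-.145; z=t[2]-.042
    r=np.hypot(x,z); print('theta est',np.degrees(np.arctan2(z,-x)+.0033/r).round(1),'r',r.round(4))
E
python3 - <<'E'
from st import *
st();th(); snap('wrist','wrist10.png'); a=snap('scene','scene10.png')[150:290,210:380]; cv2.imwrite('pics/c10.png',cv2.resize(a,None,fx=4,fy=4,interpolation=3))
E
```

```text
t 8.85 tcp [ 0.5223 -0.0578  0.0666] tip case xyz 0.0331 -0.0047 0.0671 tcp case -0.0672 -0.0036
yaw 80.11 R2 [-1.      0.0078 -0.0034] F [ 0.66  0.88 -2.76] T [-0.05 -0.07  0.01] g 0.183
theta est 14.1 r 0.1146
```

View pics/wrist10.png

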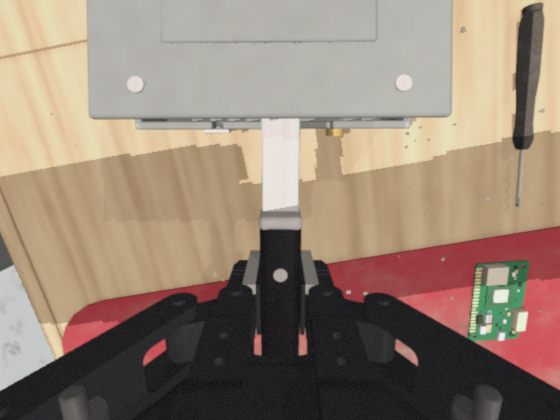

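View pics/c10.png

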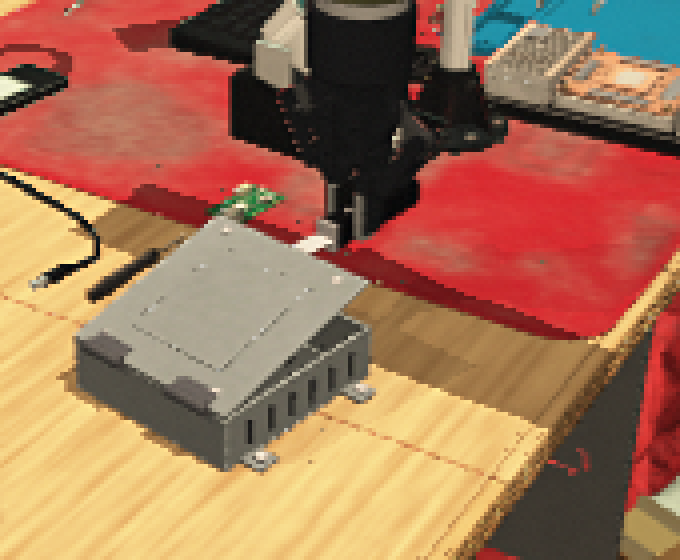

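```bash
python3 -c "
import numpy as np
r=.113;a=np.radians(np.arange(14,111,6));P=np.array([.145-r*np.cos(a)-.0033*np.sin(a),.042+r*np.sin(a)-.0033*np.cos(a)]).T
for t,p,d in zip(np.degrees(a)[1:],P[1:],np.diff(P,axis=0)): print(round(t),p.round(4),d.round(4))"
```

```text
20 [0.0377 0.0775] [0.0031 0.0114]
26 [0.042  0.0886] [0.0043 0.011 ]
32 [0.0474 0.0991] [0.0054 0.0105]
38 [0.0539 0.109 ] [0.0065 0.0099]
44 [0.0614 0.1181] [0.0075 0.0092]
50 [0.0698 0.1264] [0.0084 0.0083]
56 [0.0791 0.1338] [0.0092 0.0074]
62 [0.089  0.1402] [0.01   0.0064]
68 [0.0996 0.1455] [0.0106 0.0053]
74 [0.1107 0.1497] [0.0111 0.0042]
80 [0.1221 0.1527] [0.0114 0.003 ]
86 [0.1338 0.1545] [0.0117 0.0018]
92 [0.1456 0.155 ] [0.0118 0.0006]
98 [0.1575 0.1544] [ 0.0118 -0.0007]
104 [0.1691 0.1524] [ 0.0117 -0.0019]
110 [0.1805 0.1493] [ 0.0114 -0.0031]
```

>>> play_rows(increments="-0.011 0.003 0 0;-0.011 0.004 0 0;-0.011 0.005 0 0;-0.01 0.006 0 0;-0.009 0.007 0 0;0 0 0 0")

```text
clock: 9.55
position: [0.5263, -0.0317, 0.1227]
ee_rot: [0.064, 0.706, -0.058, 0.703]
ft_force: [0.3, -0.4, -1.1]
grip_width: 0.183
```

```bash
python3 - <<'E'
from st import *
st();th()
E
```

```text
t 9.55 tcp [ 0.5263 -0.0317  0.1227] tip case xyz 0.0595 -0.0042 0.1231 tcp case -0.0408 -0.0032
yaw 80.12 R2 [-1.      0.0069 -0.0049] F [ 0.29 -0.38 -1.11] T [-0.06 -0.01  0.04] g 0.183
theta est 45.0 r 0.1176
```

>>> play_rows(increments="-0.007 0.009 0 0;-0.006 0.0095 0 0;-0.005 0.01 0 0;-0.004 0.011 0 0;-0.003 0.011 0 0;0 0 0 0")

```text
clock: 10.15
position: [0.5366, 0.0218, 0.151]
ee_rot: [0.064, 0.705, -0.059, 0.704]
ft_force: [-0.1, -0.1, 0.5]
grip_width: 0.183
```

```bash
python3 - <<'E'
from st import *
st();th(); snap('wrist','wrist11.png'); a=snap('scene','scene11.png')[130:290,210:380]; cv2.imwrite('pics/c11.png',cv2.resize(a,None,fx=3.7,fy=3.7,interpolation=3))
E
```

```text
t 10.15 tcp [0.5366 0.0218 0.151 ] tip case xyz 0.1141 -0.0056 0.1514 tcp case 0.0138 -0.0044
yaw 80.06 R2 [-1.      0.0068 -0.0028] F [-0.14 -0.09  0.5 ] T [0.02 0.04 0.02] g 0.183
theta est 75.8 r 0.1134
```

View pics/c11.png

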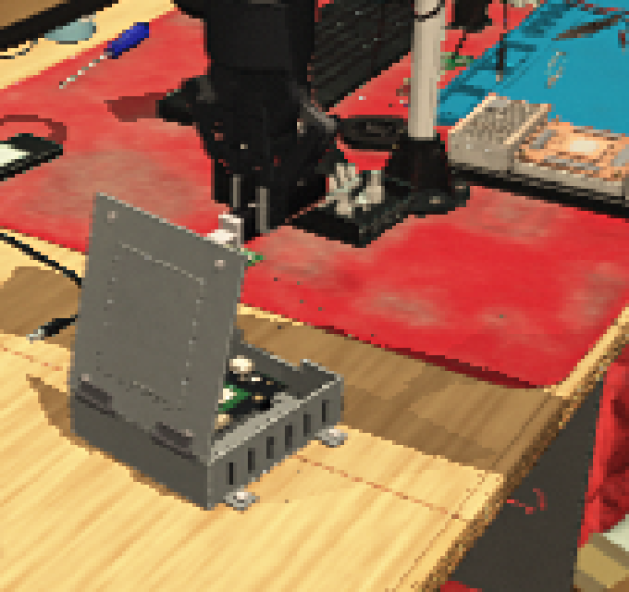

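>>> play_rows(increments="-0.001 0.011 0 0;-0.001 0.011 0 0;0 0.011 0 0;0.001 0.01 0 0;0.001 0.008 0 0;0 0 0 0")

```text
clock: 10.85
position: [0.5455, 0.0745, 0.1501]
ee_rot: [0.064, 0.706, -0.06, 0.703]
ft_force: [-0.8, 1.3, -0.1]
grip_width: 0.18
```

```bash
python3 - <<'E'
from st import *
st();th(); snap('wrist','wrist12.png'); a=snap('scene','scene12.png')[130:290,210:380]; cv2.imwrite('pics/c12.png',cv2.resize(a,None,fx=3.7,fy=3.7,interpolation=3))
E
```

```text
t 10.85 tcp [0.5455 0.0745 0.1501] tip case xyz 0.1675 -0.0058 0.1503 tcp case 0.0672 -0.0044
yaw 79.92 R2 [-1.      0.0059 -0.0047] F [-0.79  1.34 -0.08] T [ 0.01 -0.04 -0.01] g 0.18
theta est 103.5 r 0.1104
```

View pics/c12.png

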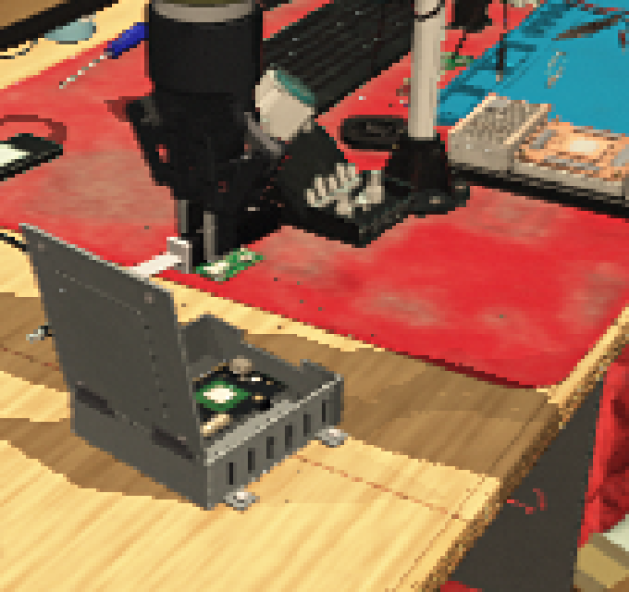

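View pics/wrist12.png

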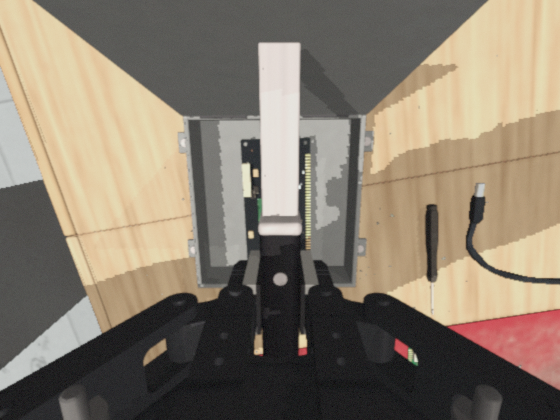

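>>> play_rows(increments="0 -0.012 0 0;0 -0.02 0 0;0 -0.027 0 0;0 -0.028 -0.001 0;0 -0.028 -0.001 0;0 -0.028 -0.001 0;0 -0.028 -0.001 0;0 -0.028 -0.001 0;0 -0.028 -0.001 0;0 -0.028 -0.001 0;0 -0.028 -0.001 0;0 -0.026 -0.001 0;0 -0.02 0 0;0 -0.012 0 0;0 0 0 0")

```text
clock: 12.45
position: [0.4623, -0.2892, 0.1484]
ee_rot: [0.07, 0.705, -0.066, 0.702]
ft_force: [-0.7, 0.9, -0.3]
grip_width: 0.185
```

```bash
python3 - <<'E'
from st import *
st(); snap('wrist','wrist13.png')
E
```

```text
t 12.45 tcp [ 0.4623 -0.2892  0.1484] tip case xyz -0.2051 0.014 0.1486 tcp case -0.3053 0.017
yaw 79.0 R2 [-1.      0.0051 -0.0046] F [-0.71  0.94 -0.25] T [ 0.05 -0.04 -0.01] g 0.185
```

View pics/wrist13.png

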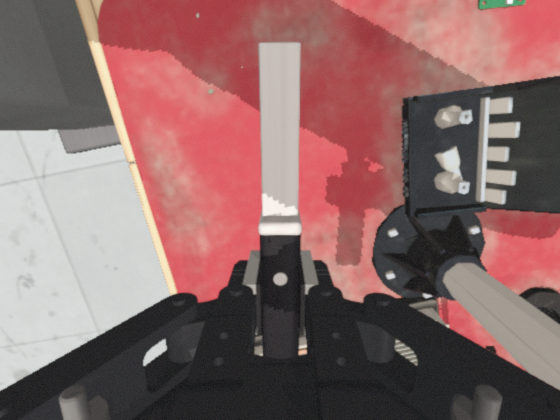

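```bash
python3 - <<'E'
from h import *
print('edge',pix('wrist13.png',172,290,0),pix('wrist13.png',130,160,0))
print('tray',pix('side0.png',300,412,0.0),pix('side0.png',300,412,0.03),pix('side0.png',385,355,0.03))
E
```

```text
edge [ 0.33698291 -0.3584231   0.        ] [ 0.33630407 -0.22549304  0.        ]
tray [ 0.37459404 -0.40598858  0.        ] [ 0.36750605 -0.41675103  0.03      ] [ 0.55597447 -0.39894003  0.03      ]
```

>>> play_rows(increments="0.012 0.01 0 0;0.02 0.01 0 0;0.025 0 0 0;0.025 0 0 0;0.018 0 0 0;0.01 0 0 0;0.006 0 0 0;0 0 0 0")

```text
clock: 13.3
position: [0.4696, -0.2513, 0.0245]
ee_rot: [0.066, 0.706, -0.058, 0.703]
ft_force: [0.2, -0.1, 0.1]
grip_width: 0.179
```

```bash
python3 - <<'E'
from st import *
st()
E
```

```text
t 13.3 tcp [ 0.4696 -0.2513  0.0245] tip case xyz -0.1665 0.0147 0.0254 tcp case -0.2668 0.0161
yaw 79.94 R2 [-0.9999  0.0118 -0.0051] F [ 0.24 -0.1   0.05] T [-0.01 -0.06 -0.01] g 0.179
```

```bash
python3 - <<'E'
from st import *
print(pix('wrist6.png',250,158,0),pix('wrist7.png',240,170,0))
snap('wrist','wrist14.png')
E
```

```text
[ 0.47767271 -0.08821875  0.        ] [ 0.49412936 -0.08652283  0.        ]
```

>>> play_rows(increments="0.005 0 0 0;0.003 0 0 0;0 0 0 0")

```text
clock: 13.65
position: [0.4714, -0.2519, 0.0184]
ee_rot: [0.066, 0.704, -0.058, 0.704]
ft_force: [-0.1, -0.0, -0.4]
grip_width: 0.183
```

```bash
python3 - <<'E'
from st import *
st()
E
```

```text
t 13.65 tcp [ 0.4714 -0.2519  0.0184] tip case xyz -0.1668 0.0128 0.0192 tcp case -0.2671 0.0142
yaw 79.93 R2 [-9.999e-01  1.100e-02 -7.000e-04] F [-0.13 -0.03 -0.37] T [ 0.01 -0.    0.02] g 0.183
```

>>> play_rows(increments="0.003 0 0 0;0.002 0 0 0;0 0 0 0")

```text
clock: 13.95
position: [0.4733, -0.2523, 0.0156]
ee_rot: [0.066, 0.703, -0.058, 0.706]
ft_force: [-2.9, 2.0, 4.2]
grip_width: 0.18
```

```bash
python3 - <<'E'
from st import *
st()
E
```

```text
t 13.95 tcp [ 0.4733 -0.2523  0.0156] tip case xyz -0.1668 0.0108 0.0164 tcp case -0.2671 0.0123
yaw 79.92 R2 [-0.9999  0.0107  0.0034] F [-2.87  2.    4.23] T [-0.11  0.69 -0.14] g 0.18
```

```bash
python3 - <<'E'
from st import *
st(); snap('wrist','wrist15.png'); a=snap('side','side15.png')[240:400,230:400]; cv2.imwrite('pics/c15.png',cv2.resize(a,None,fx=3.7,fy=3.7,interpolation=3))
a=snap('scene','scene15.png')[130:260,270:420]; cv2.imwrite('pics/c16.png',cv2.resize(a,None,fx=4.5,fy=4.5,interpolation=3))
E
```

```text
t 13.95 tcp [ 0.4733 -0.2523  0.0156] tip case xyz -0.1668 0.0108 0.0164 tcp case -0.2671 0.0123
yaw 79.92 R2 [-0.9999  0.0107  0.0034] F [-2.87  2.    4.23] T [-0.11  0.69 -0.14] g 0.18
```

View pics/c15.png

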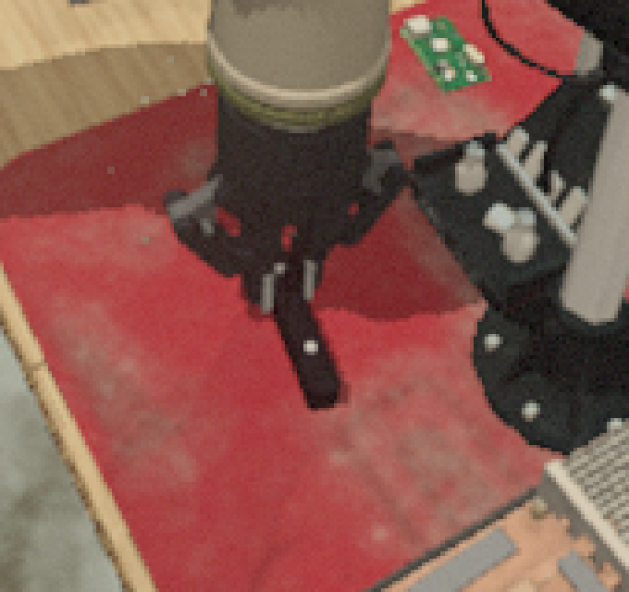

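View pics/c16.png

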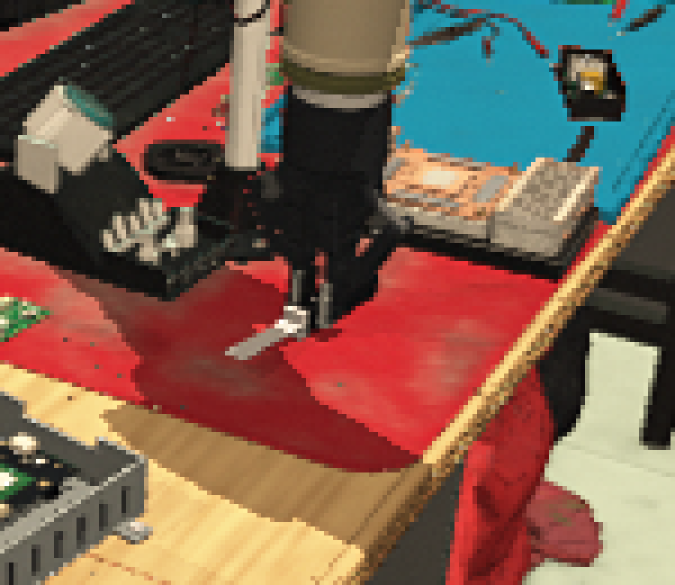

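View pics/wrist15.png

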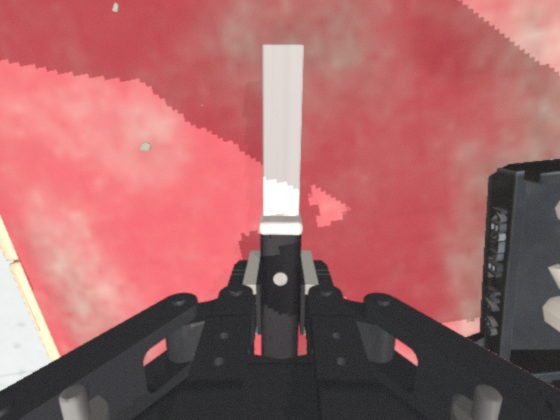

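>>> play_rows(increments="0 0 0 0;0.002 0 0 0;0 0 0 0", squeeze=20)

```text
clock: 14.4
position: [0.4739, -0.2525, 0.0152]
ee_rot: [0.066, 0.702, -0.059, 0.706]
ft_force: [-5.2, 1.3, 8.5]
grip_width: 0.18
```

```bash
python3 - <<'E'
from st import *
st(); snap('wrist','wrist16.png')
E
```

```text
t 14.4 tcp [ 0.4739 -0.2525  0.0152] tip case xyz -0.1669 0.0101 0.0159 tcp case -0.2672 0.0116
yaw 79.88 R2 [-0.9999  0.0109  0.0048] F [-5.24  1.26  8.5 ] T [-0.12  1.04 -0.27] g 0.18
```

View pics/wrist16.png

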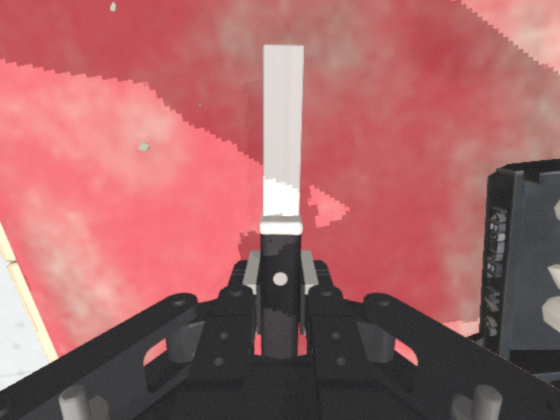

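>>> play_rows(increments="-0.001 0 0 0;0 0 0 0")

```text
clock: 14.65
position: [0.4741, -0.2528, 0.0165]
ee_rot: [0.066, 0.702, -0.059, 0.707]
ft_force: [0.7, 0.1, -1.1]
grip_width: 0.184
```

```bash
python3 - <<'E'
from st import *
st()
E
```

```text
t 14.65 tcp [ 0.4741 -0.2528  0.0165] tip case xyz -0.1672 0.0099 0.0172 tcp case -0.2675 0.0114
yaw 79.86 R2 [-0.9999  0.0106  0.0056] F [ 0.65  0.07 -1.14] T [ 0.01 -0.   -0.03] g 0.184
```

>>> play_rows(increments="0.0015 0 0 0;0 0 0 0")

```text
clock: 14.85
position: [0.4744, -0.2528, 0.0153]
ee_rot: [0.066, 0.702, -0.059, 0.707]
ft_force: [-4.5, 0.9, 8.0]
grip_width: 0.182
```

>>> play_rows(increments="0 0 0 0;0 0 0 0;0 0 0 0;0 0 0 0", hand=0.2)

```text
clock: 15.25
position: [0.4743, -0.2529, 0.0146]
ee_rot: [0.066, 0.702, -0.059, 0.707]
ft_force: [0.3, 0.4, -0.2]
grip_width: 0.401
```

```bash
python3 - <<'E'
from st import *
st(); snap('wrist','wrist17.png')
E
```

```text
t 15.25 tcp [ 0.4743 -0.2529  0.0146] tip case xyz -0.1672 0.0096 0.0154 tcp case -0.2675 0.0112
yaw 79.85 R2 [-0.9999  0.0106  0.0059] F [ 0.28  0.43 -0.23] T [ 0.01  0.03 -0.01] g 0.401
```

View pics/wrist17.png

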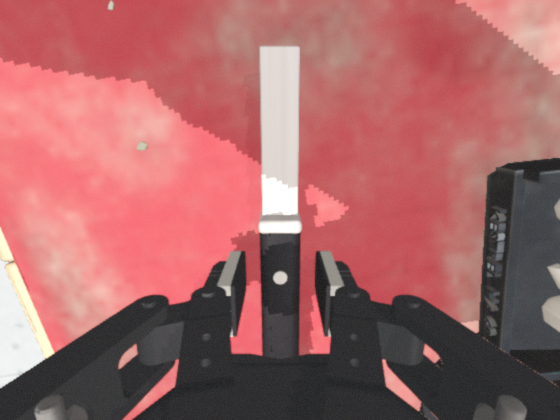

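>>> play_rows(increments="-0.006 0 0 0;-0.015 0 0 0;-0.025 0 0 0;-0.03 0 0 0;-0.03 0 0 0;-0.03 0 0 0;-0.025 0 0 0;-0.015 0 0 0;0 0 0 0")

```text
clock: 16.2
position: [0.472, -0.2545, 0.2003]
ee_rot: [0.066, 0.702, -0.059, 0.707]
ft_force: [0.4, -0.3, -0.6]
grip_width: 0.398
```

>>> play_rows(increments="0 0.015 0 0;0 0.025 0 0;0 0.03 0.001 0;0 0.03 0.001 0;0 0.03 0.001 0;0 0.03 0.001 0;0 0.03 0.001 0;0 0.03 0.001 0;0 0.03 0.001 0;0 0.025 0 0;0 0.02 0 0;0 0.01 0 0;0 0 0 0", hand=-0.85)

```text
clock: 17.5
position: [0.5296, 0.0551, 0.1924]
ee_rot: [0.067, 0.706, -0.061, 0.702]
ft_force: [-0.5, -0.1, 0.3]
grip_width: 0.926
```

```bash
python3 - <<'E'
from st import *
st(); snap('wrist','wrist18.png'); print(get_obs()['joint_pos'])
E
```

```text
t 17.5 tcp [0.5296 0.0551 0.1924] tip case xyz 0.1457 0.0062 0.1929 tcp case 0.0454 0.0081
yaw 79.65 R2 [-0.9999  0.0082 -0.0061] F [-0.52 -0.07  0.31] T [0.05 0.01 0.06] g 0.926
[-0.07750464  0.16906174 -0.11537585  1.76258988  0.01047281  1.2139672
 -0.37659434]
```

View pics/wrist18.png

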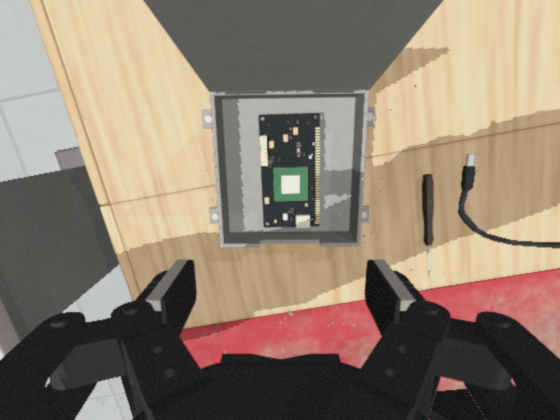

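```bash
python3 - <<'E'
from h import *
a=cv2.imread('pics/wrist18.png')[80:260,200:390]; cv2.imwrite('pics/c18.png',cv2.resize(a,None,fx=3.2,fy=3.2,interpolation=3))
E
```

```text
(no output)
```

View pics/c18.png

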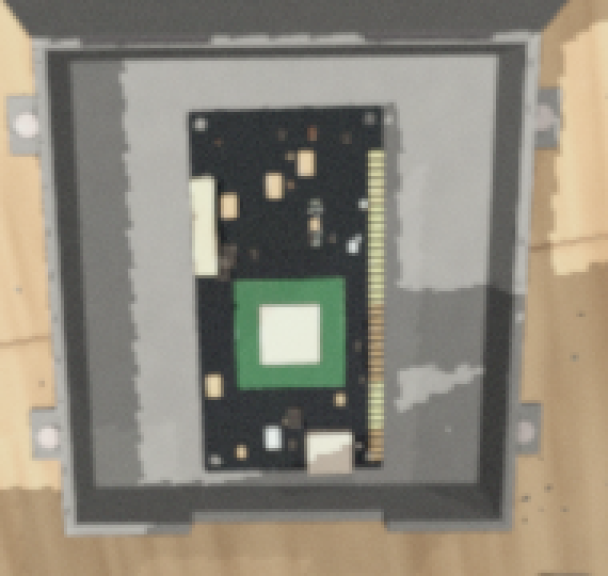

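```bash
python3 - <<'E'
from st import *
f='wrist18.png'
c={k:pix(f,u/3.2+200,v/3.2+80,.026) for k,(u,v) in dict(TL=(190,110),TR=(383,107),BL=(205,470),BR=(383,466)).items()}
for k,v in c.items(): print(k,v)
ctr=sum(c.values())/4
ax=(c['TL']+c['TR']-c['BL']-c['BR'])[:2]/2; print('ctr',ctr,'yaw',np.degrees(np.arctan2(ax[1],ax[0])),np.linalg.norm(ax),np.linalg.norm(c['TL']-c['TR']),np.linalg.norm(c['BL']-c['BR']))
for k in ('L','R'):
    a=(c['T'+k]-c['B'+k])[:2]; print(k,np.degrees(np.arctan2(a[1],a[0])))
o=get_obs(); R=Ro.from_quat(o['ee_rot']).as_matrix(); p=o['position']
print('tool',R.T@(ctr-p),'case',(ctr[:2]-N)@U,(ctr[:2]-N)@V)
# rim inner corners z=.04
for k,(u,v) in dict(TL=(55,50),TR=(525,45),BL=(78,520),BR=(500,517)).items():
    X=pix(f,u/3.2+200,v/3.2+80,.04); print('rim',k,X,'case',(X[:2]-N)@U,(X[:2]-N)@V)
E
```

```text
TL [0.52415587 0.1364179  0.026     ]
TR [0.57892299 0.12728033 0.026     ]
BL [0.50749497 0.02881767 0.026     ]
BR [0.56310361 0.02018531 0.026     ]
ctr [0.54341936 0.0781753  0.026     ] yaw 81.39721645486324 0.10856911768700642 0.055524162771559984 0.05627466752579296
L 81.19818026044712
R 81.59740249131653
tool [0.16650829 0.02485701 0.01031789] case 0.07044788107459422 -0.0016792150307000612
rim TL [0.49208312 0.15749723 0.04      ] case 0.14008614598857025 0.06218508044185564
rim TR [0.61722856 0.13594427 0.04      ] case 0.1397342164358014 -0.0648076626524913
rim BL [0.46773631 0.02420831 0.04      ] case 0.004597357378898331 0.06393178823594522
rim BR [0.59489489 0.00243065 0.04      ] case 0.004360064297587514 -0.06508344749817378
```

>>> play_rows(increments="0.005 0.012 0.005 -0.015;0.01 0.013 0.005 -0.015;0.02 0 0 0;0.025 0 0 0;0.02 0 0 0;0.01 0 0 0;0 0 0 0")

```text
clock: 18.25
position: [0.5461, 0.0776, 0.0954]
ee_rot: [0.056, 0.707, -0.051, 0.703]
ft_force: [0.9, 0.2, 0.5]
grip_width: 0.929
```

```bash
python3 - <<'E'
from st import *
st(); snap('wrist','wrist19.png'); a=snap('side','side19.png')[130:280,200:340]; cv2.imwrite('pics/c19.png',cv2.resize(a,None,fx=4,fy=4,interpolation=3))
E
```

```text
t 18.25 tcp [0.5461 0.0776 0.0954] tip case xyz 0.1706 -0.0033 0.0958 tcp case 0.0703 -0.0044
yaw 81.34 R2 [-1.      0.0074 -0.0062] F [0.94 0.21 0.52] T [-0.03  0.03  0.  ] g 0.929
```

View pics/wrist19.png

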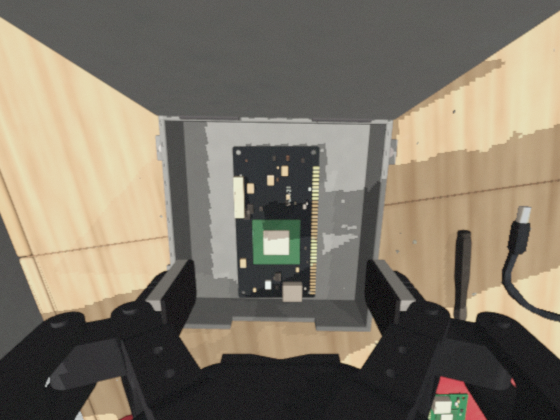

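View pics/c19.png

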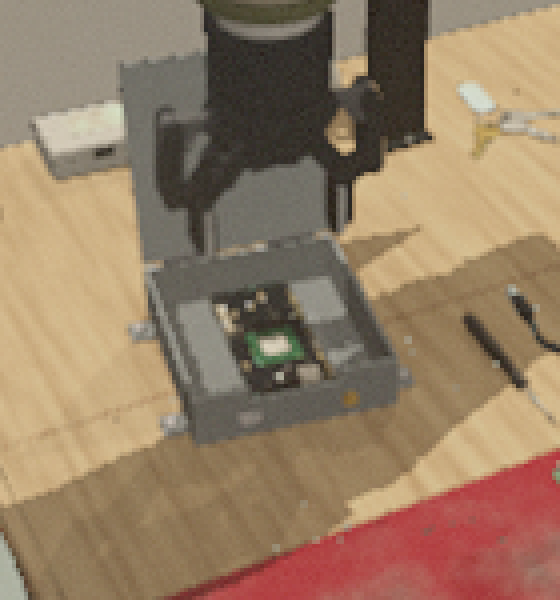

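```bash
python3 - <<'E'
from st import *
f='wrist19.png'
c={k:pix(f,u,v,.026) for k,(u,v) in dict(TL=(233.5,147),TR=(320,147),BL=(239,297),BR=(315.5,297)).items()}
ctr=sum(c.values())/4
ax=(c['TL']+c['TR']-c['BL']-c['BR'])[:2]/2; print('ctr',ctr,'yaw',np.degrees(np.arctan2(ax[1],ax[0])),np.linalg.norm(ax),np.linalg.norm(c['TL']-c['TR']),np.linalg.norm(c['BL']-c['BR']))
o=get_obs(); R=Ro.from_quat(o['ee_rot']).as_matrix(); p=o['position']
print('tool',R.T@(ctr-p),'case',(ctr[:2]-N)@U,(ctr[:2]-N)@V)
E
```

```text
ctr [0.54398626 0.07932148 0.026     ] yaw 81.41831312641338 0.10774794664153668 0.05551177332830076 0.056037457771633374
tool [ 0.07123649  0.00057172 -0.00290677] case 0.07167268378326803 -0.0020467667472614465
```

>>> play_rows(increments="0.01 0.001 -0.003 0;0.015 0 0 0;0.012 0 0 0;0.008 0 0 0;0 0 0 0")

```text
clock: 18.85
position: [0.5461, 0.0803, 0.0527]
ee_rot: [0.057, 0.704, -0.05, 0.706]
ft_force: [-1.0, 0.2, -0.0]
grip_width: 0.925
```

```bash
python3 - <<'E'
from st import *
st(); snap('wrist','wrist20.png')
E
```

```text
t 18.85 tcp [0.5461 0.0803 0.0527] tip case xyz 0.1733 -0.0029 0.0535 tcp case 0.073 -0.0039
yaw 81.33 R2 [-0.9999  0.0103  0.0021] F [-0.98  0.22 -0.02] T [ 0.02  0.09 -0.02] g 0.925
```

View pics/wrist20.png

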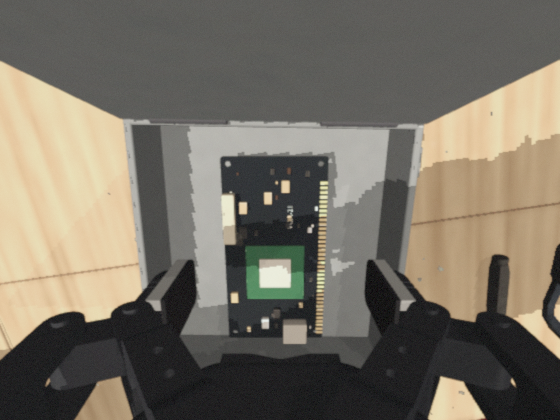

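>>> play_rows(increments="0.008 -0.001 -0.002 0;0.01 0 0 0;0.008 0 0 0;0.005 0 0 0;0 0 0 0")

```text
clock: 19.4
position: [0.5449, 0.08, 0.0206]
ee_rot: [0.057, 0.703, -0.05, 0.707]
ft_force: [1.1, 0.4, -0.0]
grip_width: 0.923
```

```bash
python3 - <<'E'
from st import *
st(); snap('wrist','wrist21.png')
E
```

```text
t 19.4 tcp [0.5449 0.08   0.0206] tip case xyz 0.1728 -0.0018 0.0214 tcp case 0.0725 -0.0028
yaw 81.32 R2 [-0.9999  0.011   0.0043] F [ 1.11  0.44 -0.03] T [-0.01 -0.03 -0.03] g 0.923
```

View pics/wrist21.png

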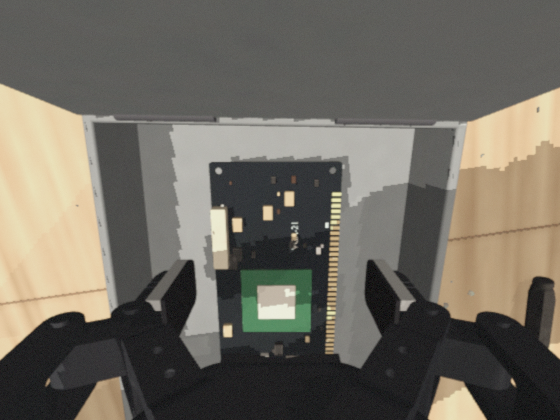

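>>> play_rows(increments="0.004 0 -0.0015 0;0.002 0 0 0;0 0 0 0")

```text
clock: 19.75
position: [0.5439, 0.0805, 0.0149]
ee_rot: [0.057, 0.703, -0.05, 0.707]
ft_force: [0.5, 0.1, -0.6]
grip_width: 0.923
```

```bash
python3 - <<'E'
from st import *
st()
E
```

```text
t 19.75 tcp [0.5439 0.0805 0.0149] tip case xyz 0.1731 -0.0008 0.0158 tcp case 0.0728 -0.0018
yaw 81.32 R2 [-0.9999  0.0114  0.0055] F [ 0.54  0.1  -0.58] T [-0.04  0.06  0.  ] g 0.923
```

>>> play_rows(increments="0 0 0 0;0 0 0 0;0 0 0 0;0 0 0 0;0 0 0 0;0 0 0 0", hand=1, squeeze=30)

```text
clock: 20.35
position: [0.5442, 0.0805, 0.0156]
ee_rot: [0.057, 0.703, -0.05, 0.708]
ft_force: [-0.0, -0.2, -0.3]
grip_width: 0.661
```

```bash
python3 - <<'E'
from st import *
st(); snap('wrist','wrist22.png')
E
```

```text
t 20.35 tcp [0.5442 0.0805 0.0156] tip case xyz 0.1731 -0.0011 0.0165 tcp case 0.0728 -0.0021
yaw 81.31 R2 [-0.9999  0.0116  0.0062] F [-0.03 -0.23 -0.26] T [ 0.05  0.02 -0.01] g 0.661
```

View pics/wrist22.png

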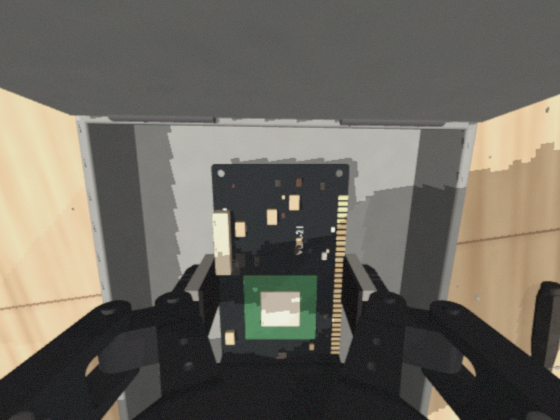

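>>> play_rows(increments="0 0 0 0;0 0 0 0;-0.004 0 0 0;-0.006 0 0 0;-0.006 0 0 0;0 0 0 0", squeeze=60)

```text
clock: 21.0
position: [0.5442, 0.0803, 0.0332]
ee_rot: [0.058, 0.703, -0.05, 0.708]
ft_force: [0.5, 0.7, -0.5]
grip_width: 0.647
```

```bash
python3 - <<'E'
from st import *
st(); snap('wrist','wrist23.png');a=snap('scene','scene23.png')[110:290,210:380]; cv2.imwrite('pics/c23.png',cv2.resize(a,None,fx=3.2,fy=3.2,interpolation=3))
E
```

```text
t 21.0 tcp [0.5442 0.0803 0.0332] tip case xyz 0.173 -0.0011 0.034 tcp case 0.0727 -0.0021
yaw 81.31 R2 [-0.9999  0.0117  0.0064] F [ 0.53  0.71 -0.46] T [ 0.    0.   -0.01] g 0.647
```

View pics/wrist23.png

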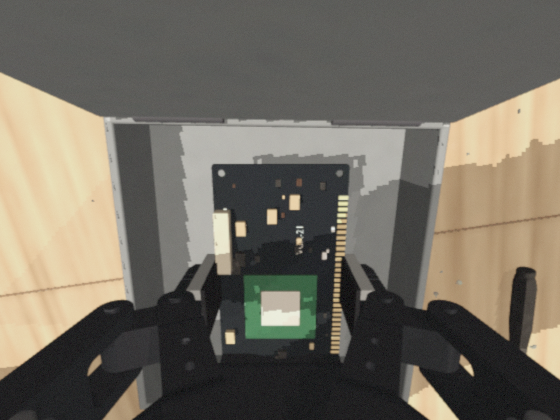

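View pics/c23.png

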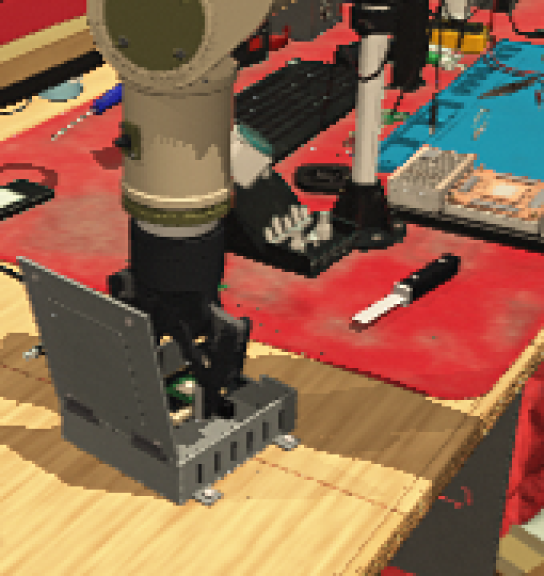

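>>> play_rows(increments="-0.008 0 0 0;-0.012 0 0 0;-0.015 0 0 0;-0.016 0 0 0;-0.016 0 0 0;-0.016 0 0 0;-0.016 0 0 0;-0.016 0 0 0;-0.016 0 0 0;-0.015 0 0 0;-0.012 0 0 0;-0.008 0 0 0;-0.004 0 0 0;0 0 0 0")

```text
clock: 22.5
position: [0.5418, 0.0784, 0.219]
ee_rot: [0.058, 0.701, -0.049, 0.709]
ft_force: [-0.7, -0.2, -1.3]
grip_width: 0.646
```

```bash
python3 - <<'E'
from st import *
st(); snap('wrist','wrist24.png');a=snap('scene','scene24.png')[30:290,180:400]; cv2.imwrite('pics/c24.png',cv2.resize(a,None,fx=2.3,fy=2.3,interpolation=3))
a=snap('side','side24.png')[60:300,200:400]; cv2.imwrite('pics/c25.png',cv2.resize(a,None,fx=2.5,fy=2.5,interpolation=3))
E
```

```text
t 22.5 tcp [0.5418 0.0784 0.219 ] tip case xyz 0.1707 0.001 0.22 tcp case 0.0704 -0.0001
yaw 81.34 R2 [-0.9999  0.0129  0.0093] F [-0.71 -0.15 -1.26] T [-0.07 -0.01  0.04] g 0.646
```

View pics/wrist24.png

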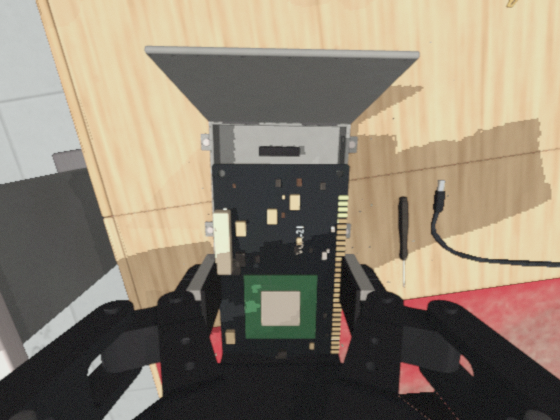

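View pics/c24.png

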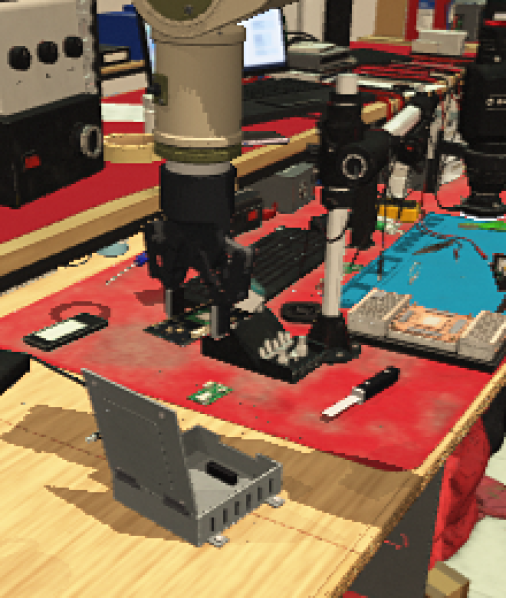

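View pics/c25.png

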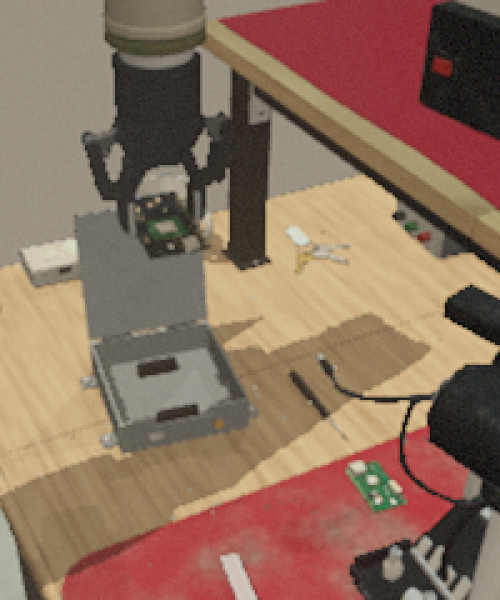

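>>> play_rows(increments="0 0 0 0;0 0 0 0;0 0 0 0;0 0 0 0;0 0 0 0;0 0 0 0;0 0 0 0;0 0 0 0;0 0 0 0;0 0 0 0;0 0 0 0;0 0 0 0;0 0 0 0;0 0 0 0;0 0 0 0;0 0 0 0;0 0 0 0;0 0 0 0;0 0 0 0;0 0 0 0")

```text
clock: 24.65
position: [0.5406, 0.0782, 0.216]
ee_rot: [0.057, 0.703, -0.05, 0.707]
ft_force: [0.2, 0.0, -0.7]
grip_width: 0.644
```

>>> play_rows(increments="0 0 0 0;0 0 0 0;0 0 0 0;0 0 0 0;0 0 0 0;0 0 0 0;0 0 0 0;0 0 0 0;0 0 0 0;0 0 0 0")

```text
clock: 25.65
position: [0.5406, 0.0782, 0.2159]
ee_rot: [0.057, 0.703, -0.05, 0.707]
ft_force: [-0.2, 0.1, -1.2]
grip_width: 0.643
```

```bash
python3 - <<'E'
from st import *
st(); a=snap('wrist','wrist25.png'); b=cv2.imread('pics/wrist24.png'); print('board patch diff',np.abs(a[170:350,225:330].astype(int)-b[170:350,225:330]).mean(), 'vel',np.abs(get_obs()['joint_velocities']).max())
E
```

```text
t 25.65 tcp [0.5406 0.0782 0.2159] tip case xyz 0.1703 0.0022 0.2168 tcp case 0.07 0.0011
yaw 81.34 R2 [-0.9999  0.0113  0.0046] F [-0.22  0.07 -1.24] T [ 0.    0.01 -0.03] g 0.643
board patch diff 2.900352733686067 vel 0.0020146008229192606
```

>>> play_rows(increments="0 0 0 0;0 0 0 0;0 0 0 0;0 0 0 0;0 0 0 0;0 0 0 0;0 0 0 0;0 0 0 0;0 0 0 0;0 0 0 0;0 0 0 0;0 0 0 0;0 0 0 0;0 0 0 0;0 0 0 0")

```text
clock: 27.2
position: [0.5406, 0.0782, 0.216]
ee_rot: [0.057, 0.703, -0.049, 0.707]
ft_force: [-0.2, -0.0, -0.8]
grip_width: 0.646
```

```bash
python3 - <<'E'
from st import *
st(); print(workorder.hand_in())
E
```

```text
t 27.2 tcp [0.5406 0.0782 0.216 ] tip case xyz 0.1703 0.0022 0.2168 tcp case 0.07 0.0011
yaw 81.35 R2 [-0.9999  0.0113  0.0046] F [-0.2  -0.03 -0.77] T [-0.05  0.04 -0.03] g 0.646
the job is handed in; nothing more can be done
None
```

The job is done and handed in at 27.2 s of the 72 s allowed.

- **Cover:** I levered it open with the tool's blade through the pry notch. It leans back at about 103°, worked out from the blade tip's position. A scene picture after the tool was withdrawn shows it still open.
- **Opening tool:** It lies on the red mat, clear of the case. I pressed it down to about 8 N before opening the fingers, and the picture after release shows it lying where I set it. It is about 3 cm from where it started and turned about 20°. It had slipped about 3 mm in the grip during the prying.
- **Board:** It is held across its 58 mm side with the gripper at z = 0.216 m. That puts the board's underside about 0.2 m above the bench, my estimate from the grip height.
- **Final hold:** The arm settled about 3 mm at the start, then did not move over the last 2.5 s. The gripper's tilt is about 0.7°, and the board did not shift in the wrist view.
- **Bystanders:** The pictures taken with the board raised show the driver and small board where they were. I did not look at the spool again at the end, but nothing I moved went near it.

The scene camera's estimate of the case position differed from the wrist camera's by up to 12 mm, so I used the wrist camera for all placing.

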